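Index the empty bottle under the filling spout

TASK

Push the spokes of the filling stand's red-knobbed hand wheel round with a finger, either way, until the open, empty bottle with the blue label stands centred under the spout, and leave it there at rest. Do not touch the bottles or the white disc they ride on, and keep every bottle standing. Leave the jug and the capped bottle on the table where they are.

Things in the scene. Friction and masses are not known exactly. Their poses are not given: they have to be found in the camera images.
- filler: The fixed filling stand: grey round foot (230 mm across, 16 mm high) and a 34 x 44 mm aluminium post, 198 mm high with its black cap, standing 205 mm from the wheel's axis. Origin: on the table, on the wheel's vertical axis. z up; its x axis points level from the wheel's axis to the post.
- nozzle (a point): Tip of the spout's nozzle, 146 mm above the table and 85 mm from the wheel's axis along the stand's x axis. The steel spout tube, 12 mm thick, runs level from the post to above this point, its centre line 158 mm above the table.
- hub (a point): Point on the wheel's axis at the height of the spokes' centre lines, 190 mm above the table. Black hub 48 mm across; four straight level steel spokes 90 degrees apart, 12 mm thick, reach 150 mm from the axis, each with a red 26 mm ball at its end (centre at 155 mm). They pass 50 mm above the bottles' tops and 20 mm above the spout tube.
- fill_place (a point): The point on the top of the disc directly below the nozzle: 85 mm from the wheel's axis along the stand's x axis, 30 mm above the table.
- wheel (a joint): Angle (rad) of wheel and disc, which turn together about the stand's vertical axis; grows counter-clockwise seen from above. At 0 the spokes point 45, 135, 225 and 315 degrees counter-clockwise from the stand's x axis. Starts between -0.7 and 0.7, turns over a full turn either way. Light friction (about 2 N at 120 mm from the axis); it stays where it is left.
- disc_top (a point): Centre of the top of the white bottle disc that is fixed under the wheel and turns with it: 276 mm across, top 30 mm above the table, with a steel edge band and no lip. Bottles merely stand on it, between hub and edge, and ride round with it by friction.
- open_bottle: The open empty bottle: pale clear glass, blue label, no cap; 58 mm across, 110 mm high, mouth 38 mm across. Loose, standing on the disc, about 85 mm from the wheel's axis. Origin: centre of its underside; z is its long axis.
- capped_a: A filled brown-red bottle with gold cap and white and red label, 59 mm across, 111 mm high, loose on the disc about 85 mm from the axis. Origin: centre of its underside; z is its long axis.
- capped_b: Another bottle just like capped_a, also on the disc.
- capped_c: A third such capped bottle, standing on the table beside the stand. Origin: centre of its underside.
- jug: A clear plastic measuring cup, 90 mm across, 120 mm high, standing on the table on the other side of the stand. Origin: centre of its underside.

How it is judged:
By the outcome, as a careful person would: the job done as asked, in the order asked, and still so for the second after the job is handed in, with the robot touching nothing.
It also fails if it takes over 54 s, if anything falls off the work surface, if the arm or the gripper's body presses on something with over 40 N, if the wrist force passes 120 N, or if a joint passes its speed limit or range.

ROBOT

A 7-joint arm with a two-finger parallel gripper is mounted at the origin on the work surface. World frame = base frame: x ahead of the robot, y to its left, z up, the work surface at z = 0. Lengths are in m, angles in rad, forces in N, time in s.
With the tool pointing down it reaches from about 0.425 to 1.025 m from the base axis. Payload 9.4 kg.
Tool frame: the origin (TCP) lies on the centre line of the jaws, within the pads' length; the fingertips stand 22 mm ahead of it and the grasp point (between the pads) lies 3 mm ahead of it (r.tips_ahead is the distance from the TCP to the fingertips, in m); x points along the fingers, y is the direction in which the jaws open and shut, and the axes are right-handed (so a half turn about x gives the same grasp; the last joint's range is limited). The gripper opens to 93 mm and grips with 3 to 60 N. Pads are 15 mm wide; open, the fingers measure 128 mm over their backs; the gripper's body (75 mm by 188 mm) begins 65 mm behind the grasp point.
Start: joints at [1.258, 0.599, -0.003, 1.599, 0.002, 0.943, -0.08], TCP at [0.169, -0.705, 0.241] pointing down, gripper open.
Joint ranges: [-2.57, 2.57], [-0.35, 1.97], [-1.29, 1.29], [0.11, 2.56], [-1.05, 4.19], [0.11, 1.86], [-2.63, 2.63]. Speed limits (rad/s): [2.22, 2.22, 3.01, 3.01, 3.14, 3.14, 3.14].

INTERFACE

Orientations are given as a unit quaternion [w, x, y, z].
In Python, from plant import status, vision, sign_off, r gives the robot as it stands.
- The arm moves only by the shell command python3 -m inch 'ROWS' [FORCE]. ROWS is text: rows parted by semicolons, each of 7 numbers parted by spaces: the shift along the tool's x, y, z normalised to -1 to 1, where 1 is 500 mm, then the turn, a rotation vector about the tool's x, y, z normalised to -1 to 1, where 1 is 120 degrees, then the gripper's target within -1 to 1 (fully open at 1, half-way at 0, shut at -1). In form: tx ty tz wx wy wz gripper; .... A call has 1 to 8 rows; each row is the pose to reach, as a shift and turn from the pose commanded when the call began, along the tool's axes at that moment; what a row does not reach only later rows make up. A row lasts 1/8 s, in which the tool goes at most 62.5 mm and 10.7 degrees, less where a joint would pass 70% of its speed; a pose out of reach is approached as far as the arm can. A call with a number of a shift or a turn outside -1 to 1 is refused whole. A call with a gripper value outside its range is refused whole. The fingers move at their own pace and stop on an object; FORCE is the grip in N (left out, the last holds). Time passes only in rows, so rows that repeat a pose let the fingers close. It gives the time, the measured TCP pose, the force and the opening at its end, in the units of the state.
- status.get_obs(): the state, without advancing time (a new reading comes with each control period).
- vision.grab_frame(name): name is "side" or "top"; returns a dict with "color" (420x560x3 uint8, red, green, blue), "intrinsics" (3x3 intrinsics, pixels), "rvec" (rotation vector, rad) and "tvec" (3), from world to camera coordinates, as OpenCV has them. Camera axes: x right, y down, z forward; pixel columns grow to the right and rows downward; lengths in m; the calibration is good to about 2 mm. A picture is of the moment at which its call begins. There is no depth.
- sign_off(): hands the job in, once; it reports no verdict.
The state is a dict: "time_s": time; "joint_pos": joint angles; "joint_vel": joint speeds; "joint_torque": joint torques, N m; "tool_pos": TCP position; "ee_rot": TCP orientation; "ft_force": force on the tool from outside, world axes, zero at the start; "wrist_torque": the same for the moment, N m; "grip_width": opening from 0.0 (shut) to 1.0 (fully open).
Only numpy, scipy, OpenCV 4.12 (cv2) and the standard library are available. Lean on these libraries where they do the work, as an engineer would, in place of code of your own. Each camera call takes 0.05 s, during which the arm holds its last target.

## Working session

There is one attempt and no reset: what is moved stays moved. The work goes in short steps, Python scripts to look and compute and a shell command to move; the robot and the scene stay as the last step left them, time stands still between calls to the robot, and variables do not carry over. Pictures are saved under pics/ and viewed, and the job is handed in when it is done.

```bash
ls; mkdir -p pics; python3 - <<'E'
from plant import status, vision, r
import cv2, numpy as np
o=status.get_obs(); print({k:np.round(v,3).tolist() for k,v in o.items()}, r.tips_ahead)
for n in ("side","top"):
    f=vision.grab_frame(n); cv2.imwrite(f"pics/{n}0.png",f["color"][:,:,::-1])
    print(n,np.round(f["intrinsics"],1).tolist(),np.array(f["rvec"]).ravel(),np.array(f["tvec"]).ravel())
E
```

```text
pics
{'time_s': 0.0, 'joint_pos': [1.258, 0.6, -0.003, 1.6, 0.002, 0.943, -0.08], 'joint_vel': [-0.0, -0.001, 0.0, -0.0, -0.001, 0.001, -0.0], 'joint_torque': [0.003, -76.505, 1.498, -25.235, -0.052, 0.017, 0.0], 'tool_pos': [0.169, -0.705, 0.24], 'ee_rot': [-0.083, -0.702, -0.084, 0.702], 'ft_force': [0.866, -0.972, 0.442], 'wrist_torque': [-0.014, -0.01, 0.007], 'grip_width': 0.997} 0.022
side [[476.5, 0.0, 281.5], [0.0, 476.5, 219.7], [0.0, 0.0, 1.0]] [ 0.15694651  2.94085114 -1.03029198] [ 0.62533521 -0.00784774  1.30604081]
top [[405.9, 0.0, 286.1], [0.0, 405.9, 213.3], [0.0, 0.0, 1.0]] [ 2.13553643 -2.15050814  0.11649906] [0.0633231  0.64577233 0.94200779]
```

View pics/side0.png

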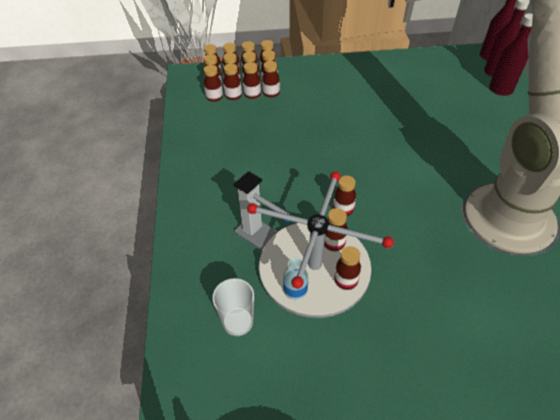

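View pics/top0.png

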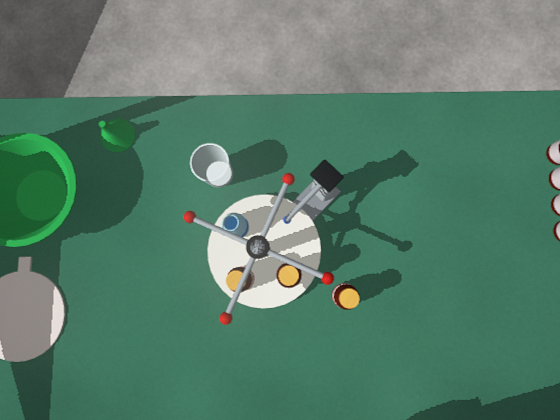

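The top view shows knobs at (288,179), (190,217), (327,278) and (226,319), the hub at (258,246), the open bottle's mouth near (234,222) and the post cap at (326,176). The side view shows the hub at (318,224), knobs at (336,176), (252,209), (388,242) and (297,283), and the post cap at (248,183).

```bash
cat > h.py <<'E'
import numpy as np, cv2
from plant import status, vision
def cam(f):
    R=cv2.Rodrigues(np.array(f["rvec"],float))[0]; return np.array(f["intrinsics"],float),R,np.array(f["tvec"],float).ravel()
def back(f,uv,z):
    K,R,t=cam(f); c=-R.T@t; d=R.T@np.linalg.inv(K)@np.array([uv[0],uv[1],1.]); return c+d*(z-c[2])/d[2]
def proj(f,P):
    K,R,t=cam(f); return cv2.projectPoints(np.atleast_2d(P).astype(float),np.array(f["rvec"],float),t,K,None)[0].reshape(-1,2)
def blobs(f,name):
    hsv=cv2.cvtColor(f["color"],cv2.COLOR_RGB2HSV)
    if name=="red": m=(((hsv[...,0]<6)|(hsv[...,0]>174))&(hsv[...,1]>190)&(hsv[...,2]>130))
    if name=="blue": m=(hsv[...,0]>95)&(hsv[...,0]<125)&(hsv[...,1]>110)&(hsv[...,2]>60)
    if name=="gold": m=(hsv[...,0]>12)&(hsv[...,0]<26)&(hsv[...,1]>150)&(hsv[...,2]>120)
    n,l,s,c=cv2.connectedComponentsWithStats(m.astype(np.uint8))
    return [(c[i].round(1).tolist(),int(s[i,4]),s[i,:4].tolist()) for i in range(1,n) if s[i,4]>15]
E
python3 - <<'E'
from h import *
for n in ("top","side"):
    f=vision.grab_frame(n); K,R,t=cam(f); print(n,"cam",(-R.T@t).round(3))
    for c,z in (("red",.19),("gold",.141),("blue",.1)):
        for b in blobs(f,c): print(c,b,back(f,b[0],z).round(3))
    for nm,uv,z in ((("hub",(258,246),.2),("cap",(326,176),.198),("mouth",(234,222),.14)) if n=="top" else (("hub",(318,224),.2),("cap",(248,183),.198))):
        print(nm,back(f,uv,z).round(3))
    x=f["color"][130:350,150:410] if n=="top" else f["color"][150:350,200:430]
    cv2.imwrite(f"pics/{n}1.png",cv2.resize(x,None,fx=2.6 if n=="top" else 3,fy=2.6 if n=="top" else 3,interpolation=cv2.INTER_CUBIC)[:,:,::-1])
E
```

```text
top cam [0.517 0.037 1.02 ]
red ([286.3, 178.3], 52, [283, 174, 8, 10]) [0.7   0.055 0.19 ]
red ([185.3, 217.0], 16, [184, 214, 4, 7]) [0.621 0.264 0.19 ]
red ([326.7, 278.3], 87, [322, 273, 10, 11]) [ 0.494 -0.026  0.19 ]
red ([222.7, 319.4], 37, [220, 315, 7, 9]) [0.414 0.184 0.19 ]
gold ([288.9, 275.7], 270, [278, 265, 21, 21]) [0.498 0.051 0.141]
gold ([348.5, 297.9], 328, [339, 288, 20, 21]) [ 0.451 -0.075  0.141]
blue ([230.5, 222.5], 123, [225, 217, 12, 12]) [0.618 0.185 0.1  ]
blue ([245.4, 230.4], 17, [241, 224, 7, 13]) [0.6  0.15 0.1 ]
hub [0.559 0.112 0.2  ]
cap [ 0.703 -0.027  0.198]
mouth [0.615 0.171 0.14 ]
side cam [0.693 0.754 1.024]
red ([335.8, 175.0], 42, [332, 172, 8, 8]) [ 0.491 -0.032  0.19 ]
red ([251.6, 208.2], 57, [248, 204, 9, 9]) [0.7  0.05 0.19]
red ([388.0, 242.0], 70, [384, 237, 9, 10]) [0.414 0.178 0.19 ]
red ([297.3, 282.3], 80, [293, 278, 10, 10]) [0.62  0.256 0.19 ]
gold ([225.2, 50.5], 16, [224, 45, 4, 12]) [ 0.745 -0.683  0.141]
gold ([253.4, 57.3], 29, [250, 49, 7, 18]) [ 0.654 -0.632  0.141]
blue ([294.9, 291.4], 167, [284, 283, 23, 15]) [0.621 0.225 0.1  ]
hub [0.558 0.12  0.2  ]
cap [ 0.704 -0.022  0.198]
```

View pics/top1.png

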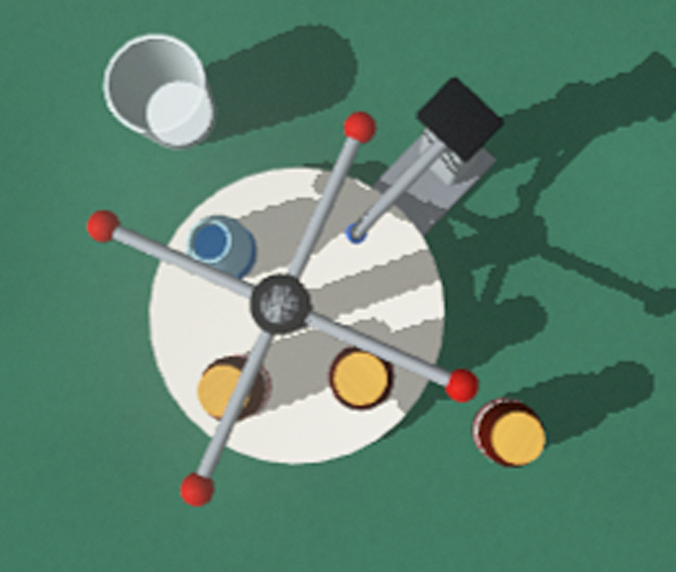

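View pics/side1.png

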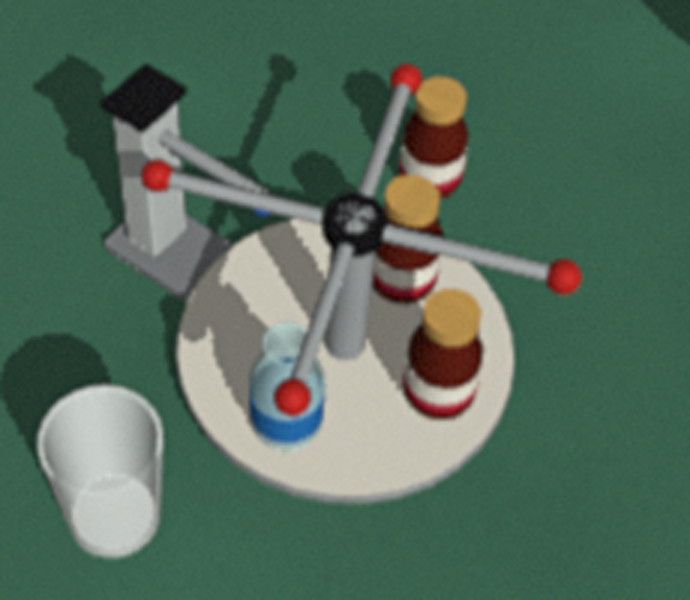

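```bash
cat >> h.py <<'E'
def circ(c,rad,z,n=60):
    a=np.linspace(0,2*np.pi,n); return np.c_[c[0]+rad*np.cos(a),c[1]+rad*np.sin(a),np.full(n,z)]
def overlay(n,items,box,s,out,f=None):
    f=f or vision.grab_frame(n); x0,y0,x1,y1=box
    im=cv2.resize(f["color"][y0:y1,x0:x1],None,fx=s,fy=s,interpolation=cv2.INTER_CUBIC)[:,:,::-1].copy()
    for P,col in items:
        p=((proj(f,P)+.5-[x0,y0])*s).round().astype(int); cv2.polylines(im,[p.reshape(-1,1,2)],False,col,1)
    cv2.imwrite(out,im); return f
E
python3 - <<'E'
from h import *
from scipy.spatial.transform import Rotation as Ro
o=status.get_obs(); q=o["ee_rot"]; print(Ro.from_quat(q,scalar_first=True).as_matrix().round(3))
H=np.array([.557,.116]); b=np.array([.617,.176]); u=np.array([np.cos(np.radians(-43.8)),np.sin(np.radians(-43.8))])
noz=H+.085*u
it=[(circ(b,.029,.03),(0,0,255)),(circ(b,.019,.14),(0,255,255)),(circ(H,.138,.03),(255,0,255)),(circ(H,.024,.2),(0,255,0)),
 (np.array([[*noz,.146],[*(H+.2*u),.158]]),(0,165,255)),(circ(noz,.005,.146),(255,0,0)),(circ(H,.155,.19),(0,255,0))]
overlay("top",it,(170,150,350,320),4.2,"pics/top2.png")
f=overlay("side",it,(220,150,400,330),3.3,"pics/side2.png")
for uv in((510,60),(500,85),(490,55)): print(back(f,uv,0.1).round(2))
E
```

```text
[[-0.     0.234 -0.972]
 [ 0.001 -0.972 -0.234]
 [-1.    -0.001  0.   ]]
[-0.2  -0.58  0.1 ]
[-0.12 -0.45  0.1 ]
[-0.15 -0.61  0.1 ]
```

View pics/top2.png

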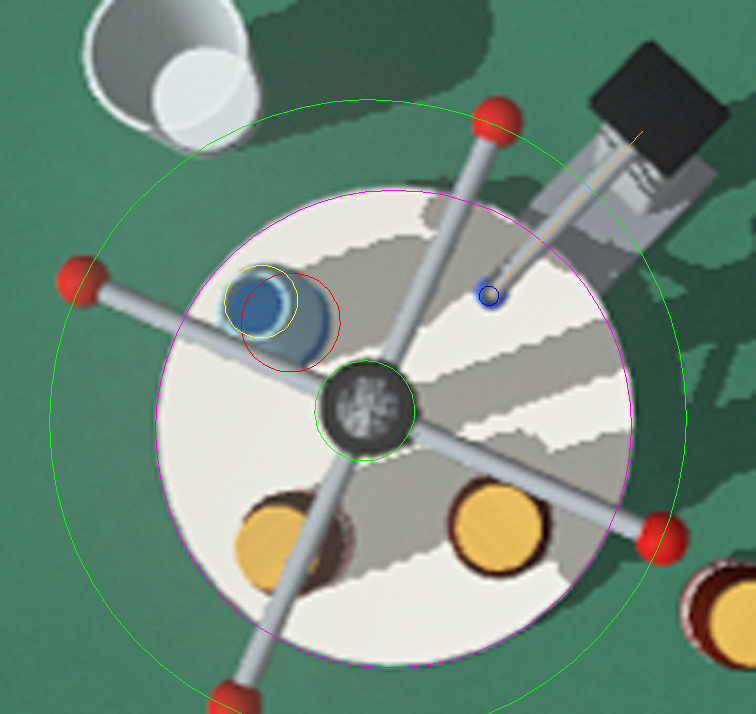

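View pics/side2.png

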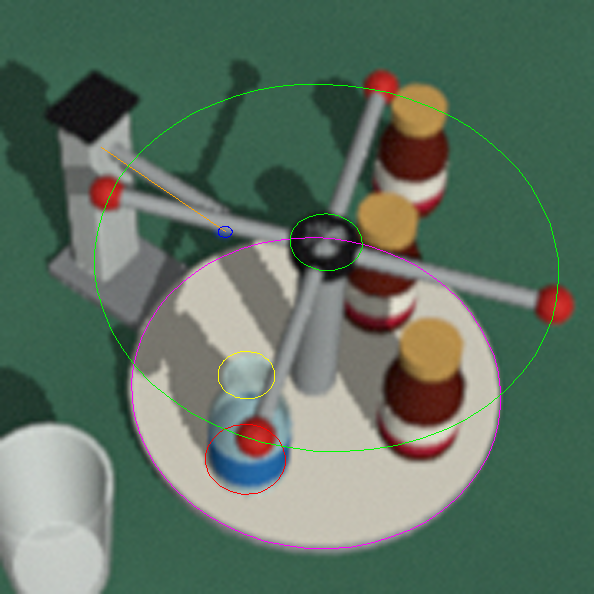

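```bash
python3 -m inch '-0.06 -0.03 -0.06 -0.02 0 0 -1; -0.12 -0.08 -0.17 -0.06 0 0 -1; -0.12 -0.13 -0.28 -0.11 0 0 -1; -0.12 -0.18 -0.39 -0.16 0 0 -1; -0.12 -0.23 -0.5 -0.21 0 0 -1; -0.12 -0.28 -0.61 -0.26 0 0 -1; -0.12 -0.33 -0.72 -0.3 0 0 -1; -0.12 -0.38 -0.81 -0.33 0 0 -1' 20
cat > rel.py <<'E'
import sys
from h import *
from scipy.spatial.transform import Rotation as Ro
# usage: rel.py x y z yaw_of_y(deg) -> shift and turn in move units
a=[float(v) for v in sys.argv[1:]]
o=status.get_obs(); R=Ro.from_quat(o["ee_rot"],scalar_first=True).as_matrix()
y=np.radians(a[3]); Rt=np.c_[[0,0,-1],[np.cos(y),np.sin(y),0],[0,0,0]].astype(float); Rt[:,2]=np.cross(Rt[:,0],Rt[:,1])
print("t",o["time_s"],"pos",np.round(o["tool_pos"],4),"yaw",np.degrees(np.arctan2(R[1,1],R[0,1])).round(1),"j",np.round(o["joint_pos"],2),"ft",np.round(o["ft_force"],1),"gw",round(float(o["grip_width"]),2))
print((R.T@(np.array(a[:3])-o["tool_pos"])/.5).round(3),(np.degrees(Ro.from_matrix(R.T@Rt).as_rotvec())/120).round(3))
E
python3 rel.py 0.437 0.1225 0.28 23.5
```

```text
time_s: 1.3
tool_pos: [0.5206, -0.4238, 0.3007]
ee_rot: [0.317, 0.632, 0.317, -0.632]
ft_force: [0.0, -0.5, -1.1]
grip_width: 0.193
t 1.3 pos [ 0.5206 -0.4238  0.3007] yaw -36.7 j [ 0.75  0.49 -0.22  1.66  0.12  1.01 -0.16] ft [ 0.  -0.5 -1.1] gw 0.19
[ 0.041 -0.787 -0.776] [-0.502 -0.    -0.   ]
```

```bash
python3 -m inch '0 -0.05 -0.05 -0.03 0 0 -1; 0 -0.13 -0.13 -0.09 0 0 -1; 0 -0.21 -0.21 -0.15 0 0 -1; 0 -0.29 -0.29 -0.21 0 0 -1; 0 -0.37 -0.37 -0.27 0 0 -1; 0 -0.45 -0.45 -0.33 0 0 -1; 0 -0.52 -0.51 -0.38 0 0 -1; 0 -0.57 -0.56 -0.42 0 0 -1'
python3 rel.py 0.437 0.1225 0.28 23.5
```

```text
time_s: 2.3
tool_pos: [0.4582, -0.0287, 0.3009]
ee_rot: [0.556, 0.437, 0.556, -0.436]
ft_force: [1.4, -0.1, -0.2]
grip_width: 0.003
t 2.3 pos [ 0.4582 -0.0287  0.3009] yaw 13.8 j [ 0.41  0.24 -0.57  2.09  0.17  0.86 -0.02] ft [ 1.4 -0.1 -0.2] gw 0.0
[ 0.042  0.031 -0.304] [-0.081  0.    -0.   ]
```

```bash
python3 -m inch '0 0.01 -0.06 -0.02 0 0 -1; 0 0.02 -0.14 -0.04 0 0 -1; 0 0.03 -0.22 -0.06 0 0 -1; 0 0.03 -0.28 -0.08 0 0 -1; 0.02 0.03 -0.3 -0.08 0 0 -1; 0.04 0.031 -0.304 -0.081 0 0 -1; 0.04 0.031 -0.304 -0.081 0 0 -1'
python3 rel.py 0.437 0.1225 0.199 23.5
python3 - <<'E'
from h import *
for n in ("top","side"):
    f=vision.grab_frame(n); cv2.imwrite(f"pics/{n}3.png",f["color"][:,:,::-1]); print(n,[(b[0],back(f,b[0],.19)[:2].round(3)) for b in blobs(f,"red")])
E
```

```text
time_s: 3.18
tool_pos: [0.4382, 0.1203, 0.2799]
ee_rot: [0.59, 0.389, 0.591, -0.39]
ft_force: [-0.1, 0.6, -0.1]
grip_width: 0.002
t 3.175 pos [0.4382 0.1203 0.2799] yaw 23.2 j [ 0.14  0.28 -0.66  2.12  0.24  0.82 -0.26] ft [-0.1  0.6 -0.1] gw 0.0
[ 0.162 -0.    -0.005] [-0.002 -0.     0.001]
top [([286.4, 178.4], array([0.7  , 0.054])), ([185.6, 217.0], array([0.621, 0.264]))]
side [([251.6, 208.0], array([0.7  , 0.049])), ([388.0, 242.1], array([0.414, 0.178])), ([297.3, 282.2], array([0.62 , 0.256]))]
```

View pics/side3.png

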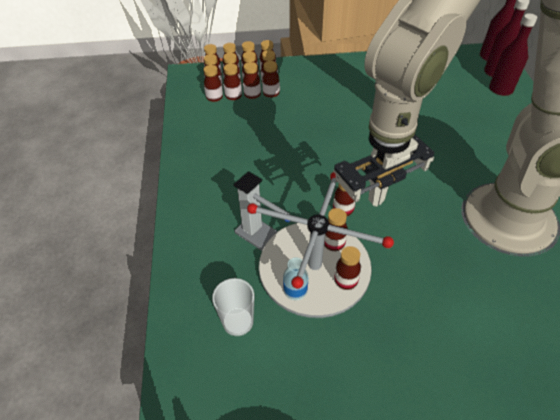

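View pics/top3.png

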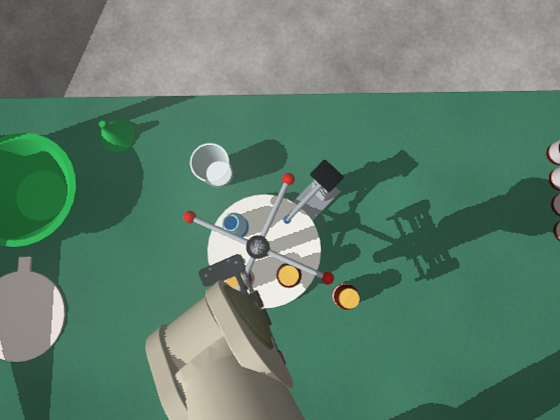

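```bash
python3 -m inch '0.03 0 0 0 0 0 -1; 0.07 0 0 0 0 0 -1; 0.11 0 0 0 0 0 -1; 0.14 0 0 0 0 0 -1; 0.162 0 0 0 0 0 -1; 0.162 0 0 0 0 0 -1'
cat > arc.py <<'E'
import sys
from h import *
from scipy.spatial.transform import Rotation as Ro
H=np.array([.557,.116]); e=lambda a: np.array([np.cos(np.radians(a)),np.sin(np.radians(a))])
o=status.get_obs(); R=Ro.from_quat(o["ee_rot"],scalar_first=True).as_matrix()
print("t",o["time_s"],"pos",np.round(o["tool_pos"],4),"ft",np.round(o["ft_force"],1))
p=np.array(o["tool_pos"][:2])-H
for phi in map(float,sys.argv[1:]):
    P=H+.11*e(phi)+.024*e(phi+90); print(phi,(R.T@(np.r_[P,.199]-o["tool_pos"])/.5).round(3))
E
python3 arc.py 160 155 152 149 146 142 138 134 130
```

```text
time_s: 4.03
tool_pos: [0.4382, 0.1208, 0.199]
ee_rot: [0.59, 0.389, 0.591, -0.389]
ft_force: [-0.1, -0.1, -0.1]
grip_width: 0.006
t 4.025 pos [0.4382 0.1208 0.199 ] ft [-0.1 -0.1 -0.1]
160.0 [-0.     0.021 -0.013]
155.0 [-0.     0.032 -0.03 ]
152.0 [-0.     0.039 -0.039]
149.0 [-0.     0.047 -0.048]
146.0 [-0.     0.055 -0.056]
142.0 [-0.     0.067 -0.067]
138.0 [-0.     0.079 -0.077]
134.0 [-0.     0.092 -0.086]
130.0 [-0.     0.105 -0.094]
```

```bash
python3 -m inch '0 0.012 -0.007 0 0 0 -1; 0 0.021 -0.013 0 0 0 -1; 0 0.026 -0.02 0 0 0 -1; 0 0.03 -0.026 0 0 0 -1; 0 0.033 -0.031 0 0 0 -1; 0 0.036 -0.035 0 0 0 -1; 0 0.04 -0.04 0 0 0 -1; 0 0.045 -0.046 0 0 0 -1'
python3 arc.py 147 145 143 141 138 135 132 129
python3 - <<'E'
from h import *
for n in ("side",):
    f=vision.grab_frame(n); cv2.imwrite(f"pics/{n}4.png",f["color"][:,:,::-1]); print(n,[(b[0],back(f,b[0],.19)[:2].round(3)) for b in blobs(f,"red")])
E
```

```text
time_s: 5.03
tool_pos: [0.4501, 0.1509, 0.1995]
ee_rot: [0.59, 0.389, 0.59, -0.389]
ft_force: [-0.2, -1.9, -0.4]
grip_width: 0.003
t 5.025 pos [0.4501 0.1509 0.1995] ft [-0.2 -1.9 -0.4]
147.0 [ 0.001  0.007 -0.008]
145.0 [ 0.001  0.012 -0.013]
143.0 [ 0.001  0.018 -0.019]
141.0 [ 0.001  0.024 -0.024]
138.0 [ 0.001  0.033 -0.031]
135.0 [ 0.001  0.043 -0.038]
132.0 [ 0.001  0.053 -0.044]
129.0 [ 0.001  0.063 -0.05 ]
side [([254.7, 202.4], array([0.692, 0.033])), ([386.0, 248.4], array([0.422, 0.194])), ([289.2, 279.6], array([0.636, 0.248]))]
```

View pics/side4.png

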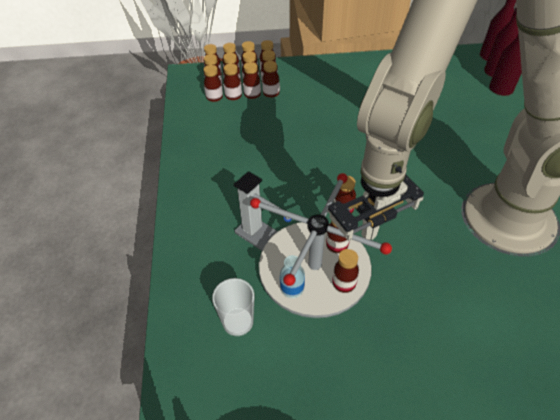

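The side view shows the wheel turning with the finger: knob D is now at (386,248) and the bottles are upright. I'll continue round the arc.

```bash
python3 -m inch '0 0.006 -0.007 0 0 0 -1; 0 0.012 -0.013 0 0 0 -1; 0 0.018 -0.019 0 0 0 -1; 0 0.024 -0.024 0 0 0 -1; 0 0.032 -0.03 0 0 0 -1; 0 0.041 -0.037 0 0 0 -1; 0 0.05 -0.043 0 0 0 -1; 0 0.059 -0.048 0 0 0 -1'
python3 arc.py 128 126 123 120 117 114 111 108 105
```

```text
time_s: 6.08
tool_pos: [0.4679, 0.1849, 0.1996]
ee_rot: [0.59, 0.389, 0.59, -0.389]
ft_force: [0.0, -1.5, -0.4]
grip_width: 0.009
t 6.075 pos [0.4679 0.1849 0.1996] ft [ 0.  -1.5 -0.4]
128.0 [ 0.001  0.007 -0.004]
126.0 [ 0.001  0.014 -0.007]
123.0 [ 0.001  0.025 -0.012]
120.0 [ 0.001  0.036 -0.016]
117.0 [ 0.001  0.047 -0.019]
114.0 [ 0.001  0.059 -0.022]
111.0 [ 0.001  0.07  -0.025]
108.0 [ 0.001  0.082 -0.026]
105.0 [ 0.001  0.093 -0.028]
```

```bash
python3 -m inch '0 0.009 -0.005 0 0 0 -1; 0 0.018 -0.009 0 0 0 -1; 0 0.027 -0.013 0 0 0 -1; 0 0.036 -0.016 0 0 0 -1; 0 0.047 -0.019 0 0 0 -1; 0 0.058 -0.022 0 0 0 -1; 0 0.069 -0.025 0 0 0 -1; 0 0.08 -0.026 0 0 0 -1'
python3 arc.py 107 105 102 99 96 93 90 87 85
python3 - <<'E'
from h import *
for n in ("side","top"):
    f=vision.grab_frame(n); cv2.imwrite(f"pics/{n}5.png",f["color"][:,:,::-1]); print(n,[(b[0],back(f,b[0],.19)[:2].round(3)) for b in blobs(f,"red")])
E
```

```text
time_s: 7.08
tool_pos: [0.4995, 0.2125, 0.1995]
ee_rot: [0.59, 0.389, 0.591, -0.389]
ft_force: [-1.5, -1.9, 0.4]
grip_width: 0.003
t 7.075 pos [0.4995 0.2125 0.1995] ft [-1.5 -1.9  0.4]
107.0 [ 0.001  0.006 -0.001]
105.0 [ 0.001  0.014 -0.002]
102.0 [ 0.001  0.025 -0.002]
99.0 [ 0.001  0.037 -0.002]
96.0 [ 0.001  0.049 -0.002]
93.0 [ 0.001  0.061 -0.   ]
90.0 [0.001 0.072 0.002]
87.0 [0.001 0.084 0.004]
85.0 [0.001 0.091 0.006]
side [([253.4, 249.9], array([0.704, 0.166])), ([354.3, 278.8], array([0.504, 0.26 ]))]
top [([281.2, 321.1], array([0.41 , 0.066]))]
```

View pics/side5.png

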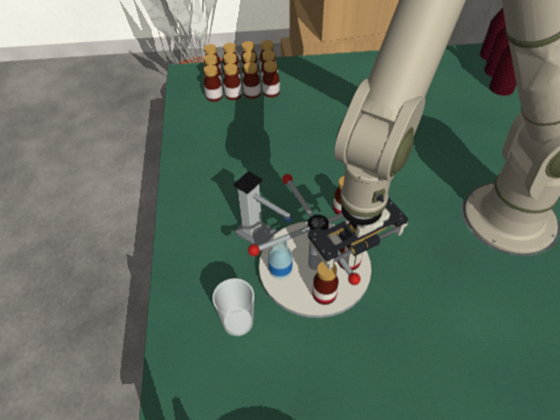

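View pics/top5.png

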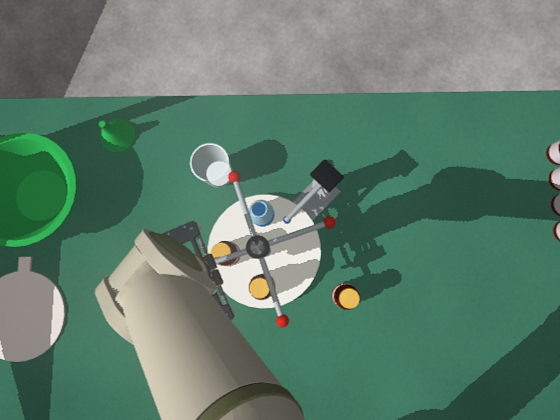

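```bash
python3 -m inch '0 0.009 -0.001 0 0 0 -1; 0 0.018 -0.002 0 0 0 -1; 0 0.027 -0.002 0 0 0 -1; 0 0.037 -0.002 0 0 0 -1; 0 0.048 -0.002 0 0 0 -1; 0 0.06 0 0 0 0 -1; 0 0.07 0.002 0 0 0 -1; 0 0.079 0.004 0 0 0 -1'
python3 arc.py 88 86 84 82 80 78 76 74 72 70 68 66
```

```text
time_s: 8.18
tool_pos: [0.5367, 0.2261, 0.1995]
ee_rot: [0.59, 0.389, 0.59, -0.389]
ft_force: [-2.3, -0.9, 0.2]
grip_width: 0.008
t 8.175 pos [0.5367 0.2261 0.1995] ft [-2.3 -0.9  0.2]
88.0 [ 0.001  0.001 -0.001]
86.0 [0.001 0.008 0.001]
84.0 [0.001 0.016 0.003]
82.0 [0.001 0.023 0.005]
80.0 [0.001 0.031 0.008]
78.0 [0.001 0.038 0.011]
76.0 [0.001 0.045 0.014]
74.0 [0.001 0.052 0.018]
72.0 [0.001 0.059 0.021]
70.0 [0.001 0.066 0.025]
68.0 [0.001 0.073 0.029]
66.0 [0.001 0.079 0.034]
```

```bash
python3 -m inch '0 0.01 0.001 0 0 0 -1; 0 0.02 0.004 0 0 0 -1; 0 0.03 0.008 0 0 0 -1; 0 0.038 0.011 0 0 0 -1; 0 0.044 0.014 0 0 0 -1; 0 0.049 0.016 0 0 0 -1; 0 0.052 0.018 0 0 0 -1; 0 0.052 0.018 0 0 0 -1'
python3 arc.py 74 73 72 71 70 69 68 67 66 65 64 63
cat > look.py <<'E'
import sys
from h import *
H=np.array([.557,.116]); u=np.array([np.cos(np.radians(-43.8)),np.sin(np.radians(-43.8))]); noz=H+.085*u
it=[(circ(noz,.029,.03),(0,0,255)),(circ(noz,.019,.14),(0,255,255)),(circ(H,.138,.03),(255,0,255))]
k=sys.argv[1]
overlay("top",it,(200,130,360,250),5,f"pics/top{k}.png"); f=overlay("side",it,(210,150,350,300),4,f"pics/side{k}.png")
for n in ("top","side"):
    f=vision.grab_frame(n)
    print(n,[(b[0],back(f,b[0],.19)[:2].round(3),np.degrees(np.arctan2(*(back(f,b[0],.19)[:2]-H)[::-1])).round(1)) for b in blobs(f,"red")])
E
python3 look.py 6
```

```text
time_s: 9.18
tool_pos: [0.5641, 0.2281, 0.1997]
ee_rot: [0.59, 0.389, 0.59, -0.389]
ft_force: [-1.3, -0.3, 0.5]
grip_width: 0.008
t 9.175 pos [0.5641 0.2281 0.1997] ft [-1.3 -0.3  0.5]
74.0 [ 0.001  0.    -0.   ]
73.0 [0.001 0.004 0.001]
72.0 [0.001 0.007 0.003]
71.0 [0.001 0.011 0.005]
70.0 [0.001 0.014 0.007]
69.0 [0.001 0.018 0.009]
68.0 [0.001 0.021 0.011]
67.0 [0.001 0.024 0.014]
66.0 [0.001 0.027 0.016]
65.0 [0.001 0.031 0.018]
64.0 [0.001 0.034 0.02 ]
63.0 [0.001 0.037 0.023]
top [([274.8, 174.7], array([0.708, 0.079]), np.float64(-13.9)), ([330.6, 266.7], array([ 0.517, -0.034]), np.float64(-104.9))]
side [([248.9, 216.2], array([0.708, 0.073]), np.float64(-16.1)), ([389.2, 233.3], array([0.406, 0.155]), np.float64(165.6)), ([309.3, 284.7], array([0.597, 0.264]), np.float64(74.9))]
```

View pics/top6.png

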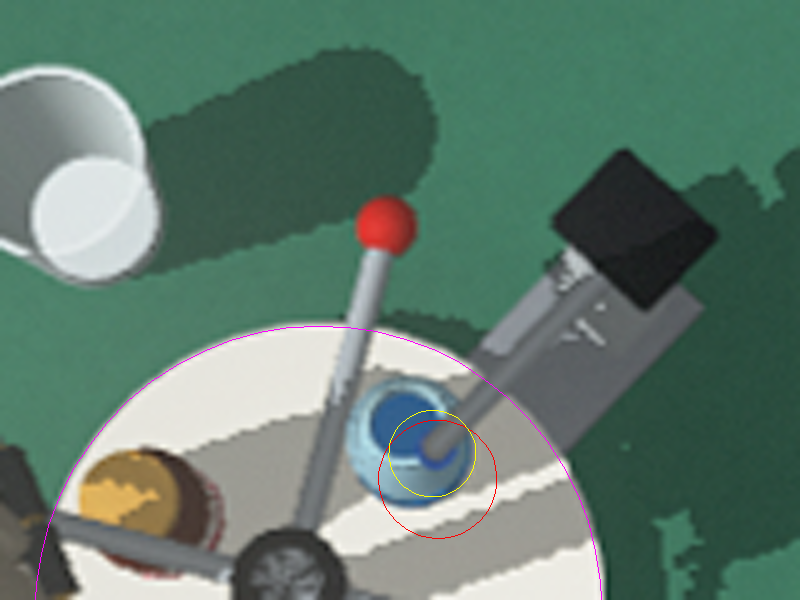

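View pics/side6.png

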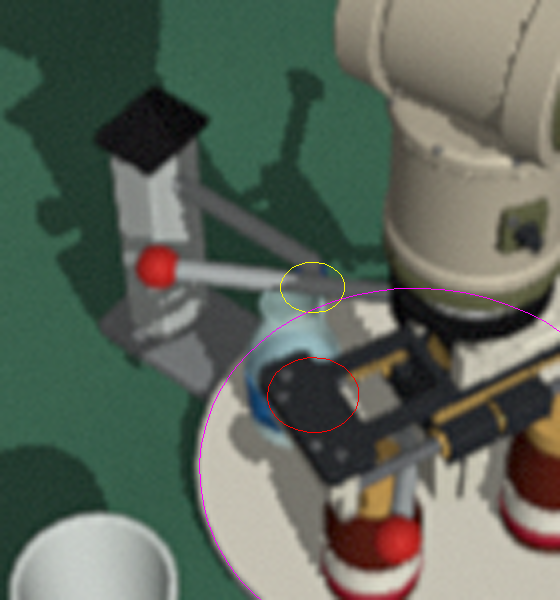

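```bash
python3 -m inch '0 0.004 0.001 0 0 0 -1; 0 0.009 0.004 0 0 0 -1; 0 0.014 0.007 0 0 0 -1; 0 0.018 0.009 0 0 0 -1; 0 0.02 0.01 0 0 0 -1; 0 0.02 0.01 0 0 0 -1'
python3 arc.py 69 68 67 66 65 64 63;python3 look.py 7
```

```text
time_s: 10.12
tool_pos: [0.5752, 0.2274, 0.1996]
ee_rot: [0.59, 0.389, 0.59, -0.389]
ft_force: [-1.2, 0.2, 0.0]
grip_width: 0.004
t 10.125 pos [0.5752 0.2274 0.1996] ft [-1.2  0.2  0. ]
69.0 [ 0.001 -0.002 -0.001]
68.0 [0.001 0.001 0.001]
67.0 [0.001 0.004 0.004]
66.0 [0.001 0.008 0.006]
65.0 [0.001 0.011 0.008]
64.0 [0.001 0.014 0.01 ]
63.0 [0.001 0.017 0.013]
top [([282.0, 176.5], array([0.704, 0.064]), np.float64(-19.6)), ([328.6, 273.7], array([ 0.503, -0.03 ]), np.float64(-110.3))]
side [([250.4, 211.6], array([0.703, 0.059]), np.float64(-21.1)), ([388.9, 238.3], array([0.41 , 0.168]), np.float64(160.5)), ([302.6, 283.8], array([0.61, 0.26]), np.float64(69.8))]
```

View pics/top7.png

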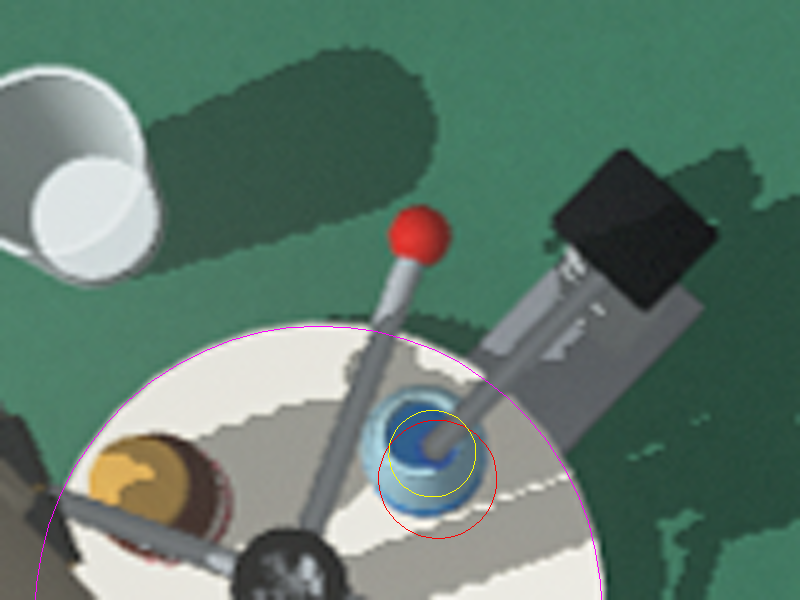

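```bash
python3 - <<'E'
from h import *
f=vision.grab_frame("top"); np.save("f7.npy",f["color"])
x=f["color"][195:245,260:315]; cv2.imwrite("pics/top8.png",cv2.resize(x,None,fx=12,fy=12,interpolation=cv2.INTER_LANCZOS4)[:,:,::-1])
E
```

```text
(no output)
```

View pics/top8.png

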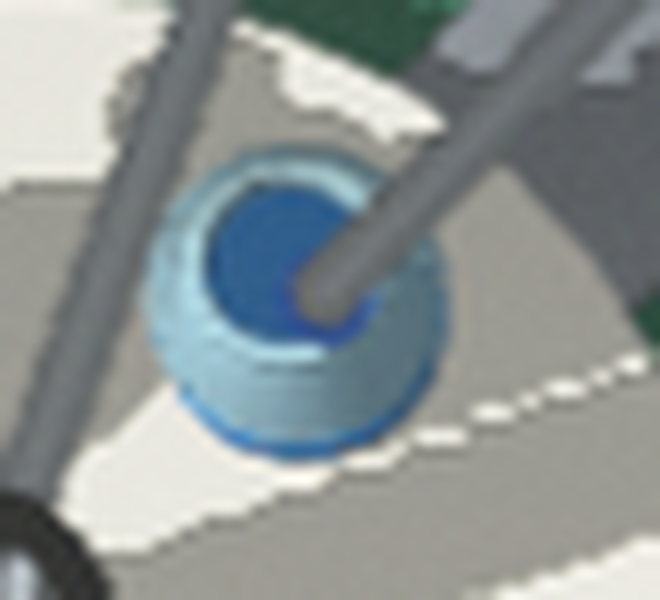

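```bash
cat > fit.py <<'E'
import sys
from h import *
H=np.array([.557,.116]); e=lambda a: np.array([np.cos(np.radians(a)),np.sin(np.radians(a))])
f=vision.grab_frame("top"); x0,y0,s=255,190,12
im0=cv2.resize(f["color"][y0:y0+55,x0:x0+60],None,fx=s,fy=s,interpolation=cv2.INTER_LANCZOS4)[:,:,::-1].copy()
rem,rad,out=float(sys.argv[1]),float(sys.argv[2]),sys.argv[3]
b=H+rad*e(-43.8+rem); noz=H+.085*e(-43.8)
for P,c in ((circ(b,.029,.04),(0,0,255)),(circ(b,.029,.08),(0,128,255)),(circ(b,.019,.14),(0,255,255)),(circ(noz,.003,.146),(255,0,255)),
   (np.array([[*(noz+.006*e(46.2)),.158],[*(noz+.006*e(46.2)+.08*e(-43.8)),.158]]),(0,255,0)),(np.array([[*(noz-.006*e(46.2)),.158],[*(noz-.006*e(46.2)+.08*e(-43.8)),.158]]),(0,255,0))):
    p=((proj(f,P)+.5-[x0,y0])*s).round().astype(int); cv2.polylines(im0,[p.reshape(-1,1,2)],False,c,1)
cv2.imwrite(out,im0)
E
python3 fit.py 4 .085 pics/fit1.png
```

```text
(no output)
```

View pics/fit1.png

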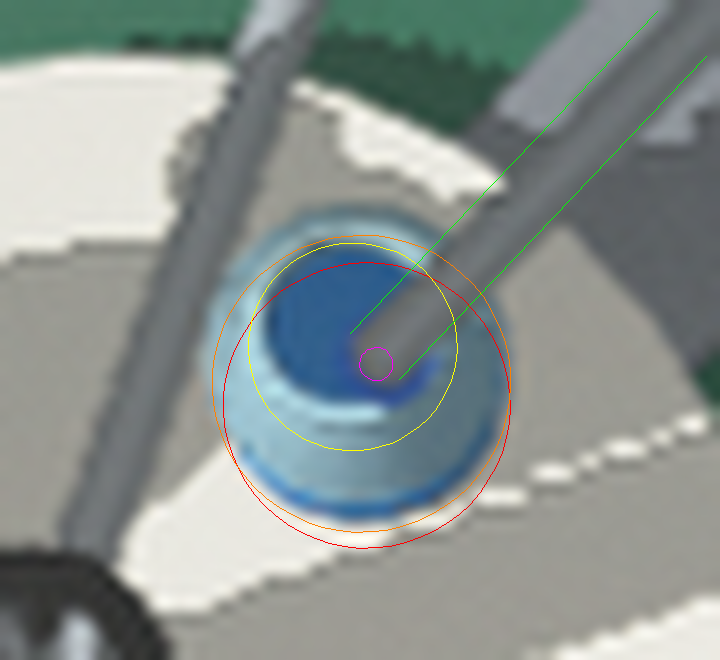

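```bash
python3 -m inch '0 0.005 0.004 0 0 0 -1; 0 0.009 0.007 0 0 0 -1; 0 0.013 0.01 0 0 0 -1; 0 0.015 0.012 0 0 0 -1; 0 0.016 0.013 0 0 0 -1; 0 0.016 0.013 0 0 0 -1'
python3 arc.py 66 65 64 63 62 61 60;python3 look.py 9; python3 fit.py 0 .085 pics/fit2.png
python3 - <<'E'
from h import *
for nm in("top0","top5"):
    im=cv2.imread(f"pics/{nm}.png"); f={"color":im[:,:,::-1].copy()}
    hsv=cv2.cvtColor(f["color"],cv2.COLOR_RGB2HSV); y0,x0=205,275; s=hsv[y0:230,x0:305]
    m=((s[...,0]>100)&(s[...,0]<130)&(s[...,1]>90)).astype(np.uint8); n,l,st,c=cv2.connectedComponentsWithStats(m); print(nm,[(c[i]+[x0,y0],st[i]) for i in range(1,n)])
E
```

```text
time_s: 11.18
tool_pos: [0.585, 0.2245, 0.1996]
ee_rot: [0.59, 0.389, 0.59, -0.389]
ft_force: [-0.8, -0.9, -0.4]
grip_width: 0.005
t 11.175 pos [0.585  0.2245 0.1996] ft [-0.8 -0.9 -0.4]
66.0 [ 0.001 -0.008 -0.007]
65.0 [ 0.001 -0.005 -0.005]
64.0 [ 0.001 -0.002 -0.003]
63.0 [ 0.001  0.001 -0.   ]
62.0 [0.001 0.004 0.002]
61.0 [0.001 0.007 0.005]
60.0 [0.001 0.01  0.007]
top [([288.3, 178.2], array([0.701, 0.051]), np.float64(-24.5)), ([326.0, 279.9], array([ 0.491, -0.024]), np.float64(-115.3))]
side [([252.4, 207.0], array([0.698, 0.046]), np.float64(-26.3)), ([387.8, 243.4], array([0.415, 0.181]), np.float64(155.3)), ([296.1, 282.1], array([0.623, 0.255]), np.float64(64.7))]
top0 [(array([285.52941176, 219.70588235]), array([ 8, 11,  8,  7, 17], dtype=int32))]
top5 [(array([284.5, 216.5]), array([ 9, 11,  2,  2,  2], dtype=int32)), (array([286.08333333, 221.        ]), array([ 8, 14,  8,  4, 12], dtype=int32))]
```

View pics/fit2.png

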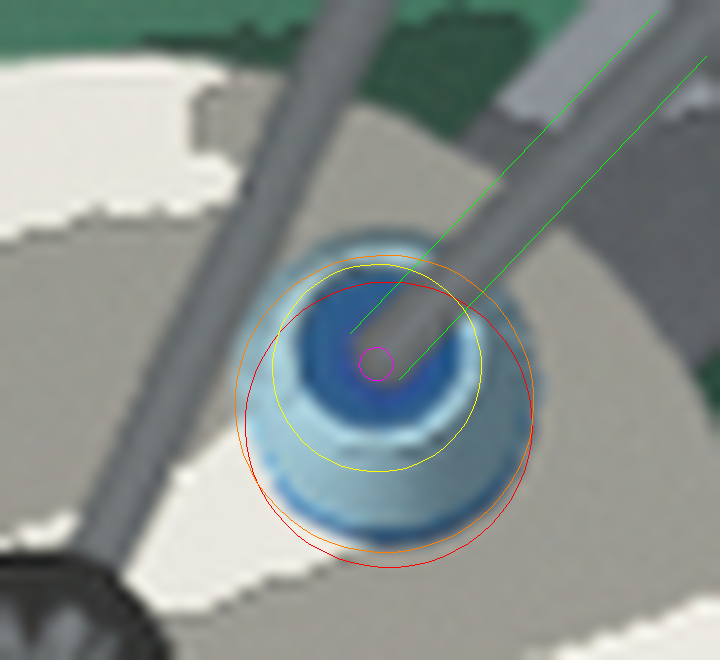

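View pics/side9.png

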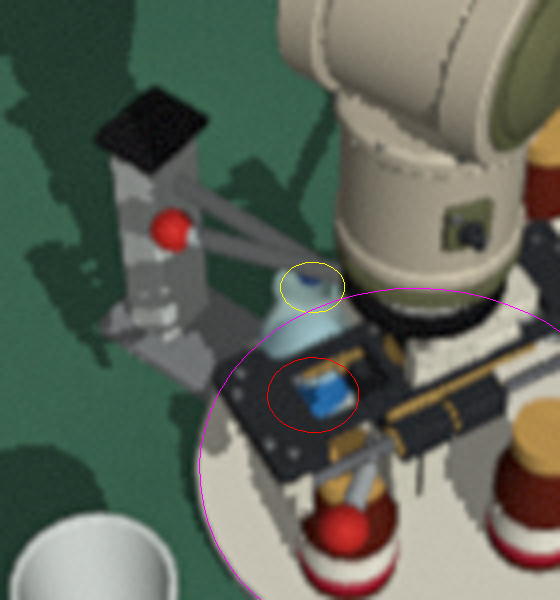

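```bash
python3 -m inch '0 -0.02 -0.022 0 0 0 -1; 0 -0.06 -0.065 0 0 0 -1; 0 -0.08 -0.09 0 0 0 -1; -0.08 -0.1 -0.09 0 0 0 -1; -0.18 -0.15 -0.06 0 0 0 -1; -0.2 -0.23 -0.02 0 0 0 -1; -0.2 -0.31 0.02 0 0 0 -1; -0.2 -0.33 0.02 0 0 0 -1'
python3 look.py 10; python3 fit.py 0 .085 pics/fit3.png; python3 - <<'E'
from h import *
f=vision.grab_frame("side"); cv2.imwrite("pics/side11.png",f["color"][:,:,::-1])
E
```

```text
time_s: 12.42
tool_pos: [0.4358, 0.1483, 0.2999]
ee_rot: [0.591, 0.389, 0.589, -0.39]
ft_force: [0.8, 0.4, 0.4]
grip_width: 0.002
top [([288.3, 178.9], array([0.699, 0.051]), np.float64(-24.7)), ([186.4, 215.8], array([0.623, 0.262]), np.float64(65.6))]
side [([252.2, 207.1], array([0.699, 0.047]), np.float64(-26.1)), ([346.1, 212.2], array([0.488, 0.086]), np.float64(-156.2)), ([387.9, 243.2], array([0.415, 0.181]), np.float64(155.5)), ([296.1, 282.1], array([0.623, 0.255]), np.float64(64.7))]
```

View pics/side10.png

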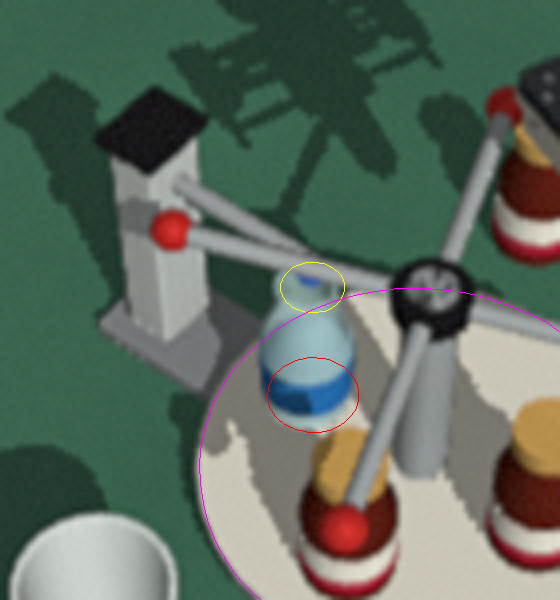

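View pics/fit3.png

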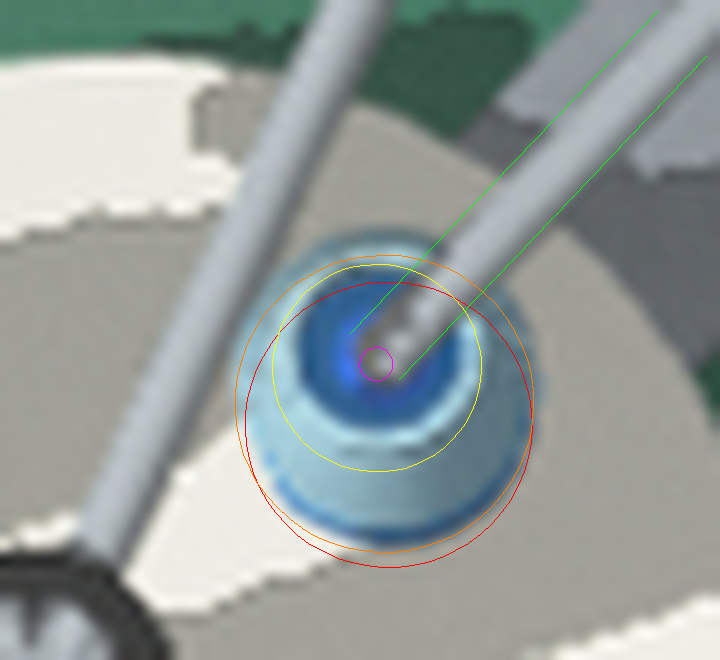

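```bash
python3 - <<'E'
from h import *
D={"top":dict(H=(.5573,.1192),cap=(326.5,175.1),mouth=(286.2,218.5)),"side":dict(H=(.5563,.113),cap=(247.6,181.75),mouth=(285.75,220.5))}
for n in D:
    f=vision.grab_frame(n); d=D[n]; H=np.array(d["H"])
    c=back(f,d["cap"],.198)[:2]-H; m=back(f,d["mouth"],.14)[:2]-H
    ang=lambda v:np.degrees(np.arctan2(v[1],v[0])).round(2)
    print(n,"cap",np.linalg.norm(c).round(4),ang(c),"mouth",np.linalg.norm(m).round(4),ang(m))
    np.save(f"fin_{n}.npy",f["color"])
    # tube edges: sample profile perpendicular to stand axis at r=.11,.13,.15
    u=c/np.linalg.norm(c); w=np.array([-u[1],u[0]])
    g=f["color"].astype(np.float32)
    for r in (.1,.115,.13,.15):
        ss=np.arange(-.016,.0161,.002); P=np.array([[*(H+r*u+s*w),.158] for s in ss]); p=proj(f,P).astype(np.float32)
        v=cv2.remap(g,p[:,:1],p[:,1:],cv2.INTER_LINEAR).mean(-1).ravel(); print(r,v.round().astype(int))
x=cv2.resize(np.load("fin_side.npy")[200:270,255:325],None,fx=9,fy=9,interpolation=cv2.INTER_LANCZOS4); cv2.imwrite("pics/side12.png",x[:,:,::-1])
E
```

```text
top cap 0.2085 -45.1 mouth 0.0901 -44.16
0.1 [119 158 174 153 122 109 147 177 170 121 101 105 120 155 168 146 129]
0.115 [157 156 156 158 138 123 142 172 184 184 156 147 156 156 157 155 155]
0.13 [ 98 100  99  97  98 109 141 170 184 183 159 117  97  98 100 100  86]
0.15 [123 146 151 153 147 123 135 164 181 182 174 149 146 151 152 151 138]
side cap 0.2033 -43.28 mouth 0.0882 -41.45
0.1 [ 71  60  53  57  92 123 128 121 126 136 153 162 164 159 147 124  93]
0.115 [ 46  47  49  61  97 130 146 152 145 132 123 130 148 160 165 162 154]
0.13 [ 49  44  50  68 102 132 147 153 151 139 115  93  89 112 141 156 165]
0.15 [ 77  77  79  98 122 137 148 152 152 137 116  84  56  45  48  74 105]
```

View pics/side12.png

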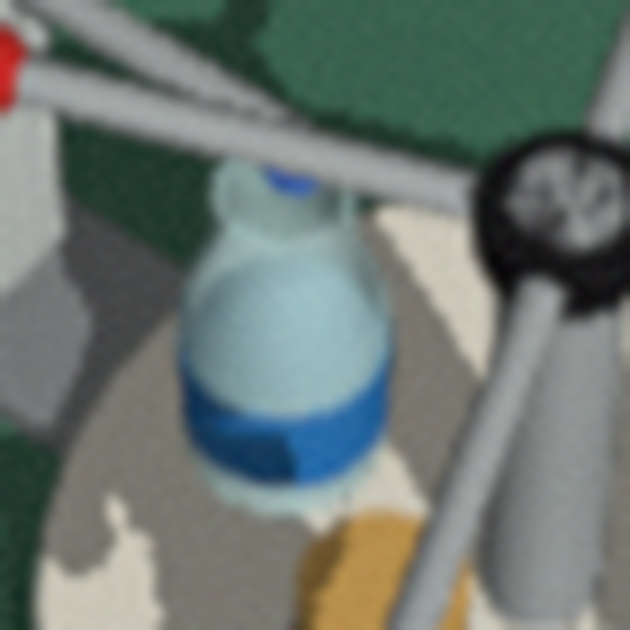

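```bash
python3 - <<'E'
from h import *
f=vision.grab_frame("side"); cv2.imwrite("pics/side13.png",f["color"][:,:,::-1]); print(np.abs(f["color"].astype(int)-np.load("fin_side.npy")).max())
f=vision.grab_frame("top"); cv2.imwrite("pics/top13.png",f["color"][:,:,::-1]); o=status.get_obs(); print(o["time_s"],np.round(o["ft_force"],1))
E
```

```text
42
12.925 [0.6 0.3 0.7]
```

View pics/side13.png

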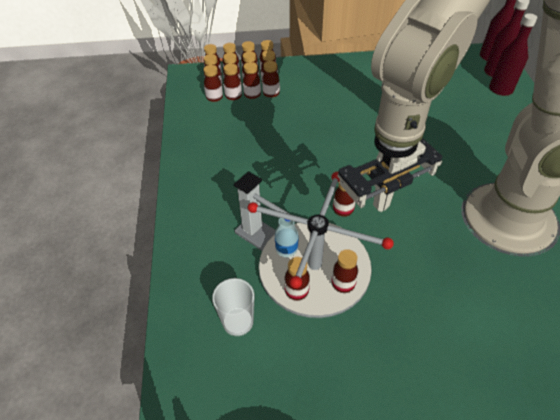

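View pics/top13.png

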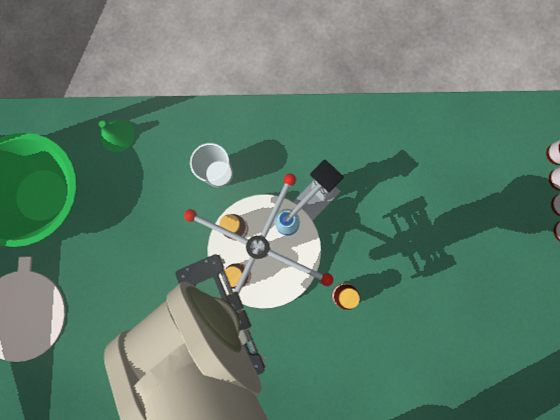

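The open bottle stands under the spout, at (287,222) in the top view and (287,240) in the side view. All bottles are upright, the jug and the bottle on the table haven't moved, and the gripper is clear of everything.

```bash
python3 -c "
from plant import sign_off; print(sign_off())"
```

```text
the job is handed in; nothing more can be done
None
```

The open, blue-label bottle is under the spout and the job is handed in, at about 13 s on the robot's clock. I pushed one spoke about 90° clockwise with the closed fingers (contact forces about 2–3 N), backed off and lifted clear.

**Position:** The bottle stands about 1–2 mm short of centre along the turn. It also appears 2–4 mm too far out from the axis, which turning the wheel cannot correct. Both figures are within or close to what the cameras can resolve.

**Disagreement:** The two cameras differed by about 6 mm in absolute position, so I judged the bottle relative to the hub, post and nozzle within each picture. By angle from the post, the bottle was about 0.9° short in the top view and 1.8° short in the side view. I did not push again for so small an amount.

**At rest:** The red knobs stayed within about 0.2 px in the side view after the finger left. All bottles were standing. The jug and the capped bottle on the table were where they started, and the arm was touching nothing.

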